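# Load a sample vial into a bench photometer with a flush slide shutter

### The arm

A 6-joint arm with a two-finger parallel gripper is mounted at the origin on a cart in front of the work surface, level with it; the furniture and walls round the work are solid. World frame = base frame: x ahead of the robot, y to its left, z up, the work surface at z = 0. Lengths are in mm, angles in rad, forces in N, time in s.
With the tool pointing down it reaches from about 275 to 1000 mm from the base axis. Payload 8.4 kg.
Tool frame: the origin (TCP) lies at the very end of the fingers, on their centre line; the grasp point (between the pads) lies 19 mm behind it; z points along the fingers, y is the line along which they close (so a half turn about z gives the same grasp; the last joint's range is limited). The gripper opens to 85 mm and grips with 20 to 120 N. Pads are 22 mm wide; open, the fingers measure 114 mm over their backs; the gripper's body (76 mm by 85 mm) begins 54 mm behind the grasp point. The pads swing forward as they close: fully open they stand 13 mm farther back than shut.
Start: joints at [1.334, 0.353, 1.633, -0, 1.155, -0.002], TCP at [145.404, 607.853, 231.281] pointing down, gripper open.
Joint ranges: [-2.63, 2.63], [-0.92, 2.1], [0.06, 2.66], [-1.3, 4.44], [0, 2.69], [-3.02, 3.02]. Speed limits (rad/s): [2.22, 2.22, 2.79, 3.14, 3.14, 3.14].

### API

Orientations are given as [roll, pitch, yaw] about the fixed x, y, z axes, in that order (R = Rz(yaw) Ry(pitch) Rx(roll)).
In Python, from rig import sensors, grab_frame, camera_params, order gives the robot as it stands. The module is installed in compiled form; this text tells all that it offers.
- The arm moves only by the tool move_arm, never from a script. Its argument "motion" is a list of rows, each a list of 7 numbers: the turn, a rotation vector about the tool's x, y, z in a scale on which 1.0 is 120 degrees, then the shift along the tool's x, y, z in parts of the range, where 1.0 means 600 mm, then the finger opening in m, from 0 to 0.0854. A call has 1 to 8 rows; each row is the pose to reach, as a shift and turn from the pose commanded when the call began, along the tool's axes at that moment; what a row does not reach only later rows make up. A row lasts 1/8 s, in which the tool goes at most 62.5 mm and 10.7 degrees, less where a joint would pass 70% of its speed; a pose out of reach is approached as far as the arm can. Shift and turn numbers lie between -1 and 1, and a call with a number outside is refused. A call with a gripper value outside its range is refused whole. The fingers move at their own pace and stop on an object; "grip_force" is the grip in N (left out, the last holds). Time passes only in rows, so rows that repeat a pose let the fingers close. It gives the time, the measured TCP pose, the force, the opening and the grip force at its end, in the units of the state.
- sensors.sense(): the state, without advancing time (a new reading comes with each control period).
- grab_frame(name): name is "scene" or "side" or "wrist"; returns (picture, depth): 420x560x3 uint8, red, green, blue; 420x560 float32, mm along the optical axis (not along the pixel's ray), 0 where there is no reading.
- camera_params(name): a dict with "camera_matrix" (3x3 intrinsics, pixels), "k1" (the pictures are not rectified: a ray, as slopes to the right and down, at radius r is drawn at 1 + k1 r^2 times it, then the intrinsics apply), "world_from_camera" (4x4, takes a point from camera to world coordinates). Camera axes: x right, y down, z forward; pixel columns grow to the right and rows downward; lengths in mm; the calibration is good to about 2 mm. A picture is of the moment at which its call begins: read the wrist's pose just before it. camera_params takes no time and is no camera call; for the wrist camera it gives the pose at the moment of the call.
- order.sign_off(): hands the job in; it is judged then, once.
The state is a dict: "clock": time; "qpos": joint angles; "qvel": joint speeds; "joint_efforts": joint torques, N m; "eef_pos": TCP position; "tcp_rot": TCP orientation; "contact_force": force on the tool from outside, world axes, zero at the start; "wrist_torque": the same for the moment, N m; "opening": opening from 0.0 (shut) to 1.0 (fully open); "grasp_force": force on a finger pad.
Only numpy, scipy, OpenCV 4.12 (cv2) and the standard library are available. Lean on these libraries where they do the work, as an engineer would, in place of code of your own. Each camera call takes 0.05 s, during which the arm holds its last target. There are 200 camera calls.

### The job

Load the photometer for a reading: press lightly on its flush shutter and drag it fully open, stand the capped sample vial from the front of the bench all the way down in the well inside, then drag the shutter fully shut again so that no stray light gets in. Keep the pressure on the thin shutter gentle, do not tip the vial over, and leave the other things on the bench alone.

Things in the scene. Friction and masses are not known exactly. Their poses are not given: they have to be found in the camera images.
- photometer: low white bench instrument, sloping grey key panel towards the robot, fixed; 176 mm deep, 245 wide (y -130 to 115). x to its back, y to its left, z up. Its levelling feet vary its height by 8 mm. In its frame, mm: rim and deck top z 82; the shutter lies in a window x -15 to 75, y -115 to 12, face 1 to 4.5 mm below the rim; left of it a fixed deck, under it a dark compartment, floor at z 34
- shutter (a joint): m slid open, to the photometer's left (+y) under the deck: 0 shut, 0.085 open at its stop. Flat black plate, no handle, on felt runners that settle: its face is at z 77.5 to 81 mm in the photometer's frame, to be felt for; rigid. It resists with 4 N, plus 1.5 N at 0.1 m/s, and stays put: a fingertip pressed on it with 9 to 15 N takes it along, with less, or fast, it may slip. Over 20 N breaks it
- thumb_place (a point): fixed point of the photometer (x 30, y -94, z 82 mm in its frame): at rim height over the middle of the shutter's ribbed field when it is shut, the place to press. The field (40 mm in x, 23 in y, 21 mm from the plate's right end; ribs too low to catch) moves with the shutter; when open it is 85 mm further in y, and only the last 42 mm of the plate are in sight, beside the deck
- well (a point): floor centre of the well, a vertical round bore 24.5 mm wide, 22 mm deep, 2 mm chamfer at its mouth, in the compartment floor; x 30, y -72.5, z 12 mm in the photometer's frame. With the shutter open it is the middle of a clear opening 90 mm (x) by 85 mm (y): inside it, open fingers only a little. A vial fully down stands 36 mm above the compartment floor, under the shutter
- vial: sample vial: glass cylinder 22 mm wide, 58 mm tall, black screw cap, about 30 g; stands on the bench in front, right of the photometer, in a row with the weight and the cork in any order, neighbours about 70 mm apart. Origin at the centre of its underside, z up. Grip it 35 to 50 mm above its foot
- brass_weight: bystander: brass weight with a knob, 29 mm wide, 40 mm tall, origin under its centre
- cork: bystander: standing cork, 25 mm wide, 38 mm tall, origin under its centre
- dish: bystander: clear flat dish, 61 mm wide, 13 mm tall, in front of the photometer, origin under its centre
There are look-alikes about, which are no part of the job. What is shaped like the vial but green or purple is not meant.

How it is judged:
By the outcome, as a careful person would: the job done as asked, in the order asked, and still so for the second after the job is handed in, with the robot touching nothing.
It also fails if it takes over 72 s, if anything falls off the work surface, if the arm or the gripper's body presses on something with over 40 N, if the wrist force passes 120 N, or if a joint passes its speed limit or range.

## Working session

There is one attempt and no reset: what is moved stays moved. The work goes in short steps, Python scripts to look and compute and a tool call to move; the robot and the scene stay as the last step left them, time stands still between calls to the robot, and variables do not carry over. Pictures are saved under pics/ and viewed, at most 10 in all, crops included, and the job is handed in when it is done.

Besides the shell and the picture viewer there is one more tool, called after "Request:" as a command line: name --pt "numbers of a row" for each row, then --argument value for the rest. move_arm: Moves the arm, as the interface text tells. Its arguments: {"type":"object","properties":{"motion":{"type":"array","items":{"type":"array","items":{"type":"number"}}},"grip_force":{"type":"number"}},"required":["motion"]}

```bash
mkdir -p pics; cat > h.py <<'E'
import numpy as np,cv2
from rig import sensors,grab_frame,camera_params,order
def cloud(name):
    p=camera_params(name); im,d=grab_frame(name)
    K=np.array(p["camera_matrix"],float);k1=p["k1"]
    h,w=d.shape
    u,v=np.meshgrid(np.arange(w),np.arange(h))
    pts=np.stack([u,v],-1).reshape(-1,1,2).astype(np.float64)
    n=cv2.undistortPoints(pts,K,np.array([k1,0,0,0.]),).reshape(h,w,2)
    P=np.concatenate([n*d[...,None],d[...,None]],-1)
    T=np.array(p["world_from_camera"])
    return im,d,P@T[:3,:3].T+T[:3,3]
def save(n,im): cv2.imwrite(f"pics/{n}.png",cv2.cvtColor(im,cv2.COLOR_RGB2BGR))
E
python3 - <<'E'
from h import *
print(sensors.sense())
ims=[]
for n in("scene","side"):
    im,d,P=cloud(n);save(n,im);np.savez(n,im=im,d=d,P=P)
    print(n,np.array(camera_params(n)["world_from_camera"]).round(2).tolist())
E
```

```text
{'clock': 0.0, 'qpos': array([ 1.33359420e+00,  3.53619844e-01,  1.63415606e+00, -3.07400551e-05,
        1.15520580e+00, -2.40118214e-03]), 'qvel': array([ 0.00023043,  0.00117964, -0.00146786,  0.00031576,  0.00061738,
        0.00113564]), 'joint_efforts': array([ 9.00945452e-04, -6.05243325e+01, -3.42059970e+01,  2.08573538e-04,
        9.36608179e-03, -7.66707444e-05]), 'eef_pos': array([145.30094411, 607.372231  , 230.56998237]), 'tcp_rot': array([-3.14020354e+00,  2.47707039e-05,  2.90680416e+00]), 'contact_force': array([-0.13667646, -0.61451421, -0.00533481]), 'wrist_torque': array([ 0.00051435, -0.00970545, -0.01330261]), 'grasp_force': 0.0, 'opening': 1.0003544299932663}
scene [[0.67, -0.4, 0.63, -42.83], [-0.74, -0.37, 0.56, -375.03], [0.01, -0.84, -0.55, 601.64], [0.0, 0.0, 0.0, 1.0]]
side [[-0.99, -0.04, 0.13, 374.55], [-0.13, 0.36, -0.92, 1164.87], [-0.01, -0.93, -0.36, 504.0], [0.0, 0.0, 0.0, 1.0]]
```

View pics/scene.png

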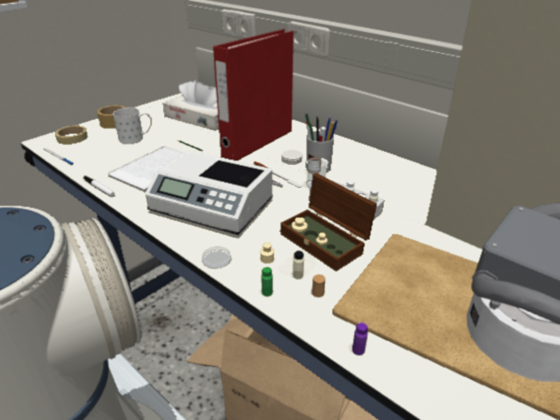

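View pics/side.png

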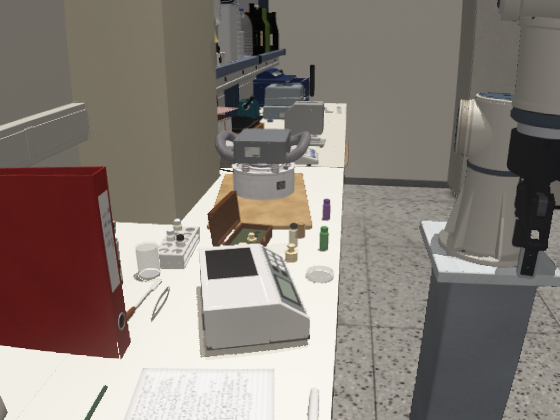

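Scene view: vial candidates are the clear, black-capped one (298,264), the green one (267,281) and the purple one (360,338), plus the bottles in the rack at (350,190)/(374,198). The one at (298,264) fits: it stands in a row with the weight (267,253) and cork (318,286). I'll confirm it in a crop.

```bash
python3 - <<'E'
from h import *
s=np.load("scene.npz");im,P,d=s["im"],s["P"],s["d"]
a=cv2.resize(im[150:310,140:400],None,fx=3,fy=3,interpolation=cv2.INTER_CUBIC)
save("crop1",a)
for u,v in[(267,244),(267,255),(298,254),(298,262),(298,270),(318,279),(318,287),(216,257),(267,281),(230,172),(200,185),(176,186)]:
    print(u,v,P[v,u].round(1))
E
```

```text
267 244 [482.9 138.1  40.6]
267 255 [474.1 130.   22. ]
298 254 [483.4  57.2  58.6]
298 262 [478.2  52.3  45.1]
298 270 [479.9  53.   23.8]
318 279 [472.7  -0.9  38.2]
318 287 [467.4  -6.   25.3]
216 257 [415.5 219.8   2. ]
267 281 [405.2  63.5  38.5]
230 172 [579.1 350.1  87.8]
200 185 [495.3 357.7  85.1]
176 186 [467.1 410.7  73.5]
```

View pics/crop1.png

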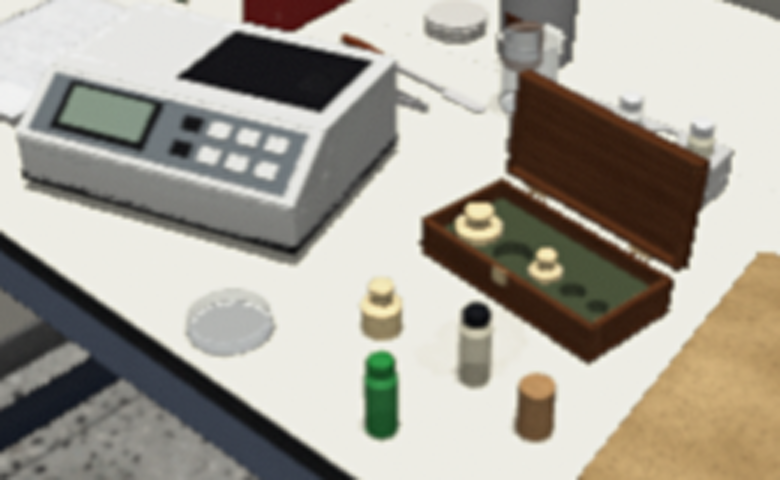

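Crop confirms it: clear body, black cap at crop (475,345), between the weight (381,308) and the cork (536,405). Next I'll fit the photometer pose from the black window.

```bash
cat >> h.py <<'E'
def window(im,P,near,zr=(70,96)):
    g=im.max(-1); m=(g<60)&(P[...,2]>zr[0])&(P[...,2]<zr[1])&(np.hypot(P[...,0]-near[0],P[...,1]-near[1])<130)
    n,l,st,c=cv2.connectedComponentsWithStats(m.astype(np.uint8))
    i=1+np.argmax(st[1:,4]); m=l==i
    Q=P[m]; r=cv2.minAreaRect(Q[:,:2].astype(np.float32))
    return m,r,np.median(Q[:,2])
def axis(im,P,near,rad,zr):
    m=(P[...,2]>zr[0])&(P[...,2]<zr[1])&(np.hypot(P[...,0]-near[0],P[...,1]-near[1])<rad)
    Q=P[m]; (c,r)=cv2.minEnclosingCircle(Q[:,:2].astype(np.float32)); return len(Q),np.round(c,1),round(r,1),Q[:,2].max().round(1)
E
python3 - <<'E'
from h import *
for n in("scene","side"):
    s=np.load(n+".npz");im,P=s["im"],s["P"]
    m,r,z=window(im,P,(570,330)); print(n,m.sum(),r,z)
    near=np.abs(P[...,2]-86)<8
    k=cv2.dilate(m.astype(np.uint8),np.ones((9,9)))>0
    w=k&~m&(im.min(-1)>140)&near; print(" rim z",np.percentile(P[w][:,2],[10,50,90]).round(1))
    t=(P[...,2]>74)&(P[...,2]<96)&(np.hypot(P[...,0]-570,P[...,1]-350)<220)
    print(" top",cv2.minAreaRect(P[t][:,:2].astype(np.float32)))
    for nm,q in dict(vial=(486,59),weight=(484,139),cork=(475,-2),green=(411,66)).items():
        print(nm,axis(im,P,q,26,(8,70)),axis(im,P,q,26,(52,70)))
    print("table",np.median(P[(abs(P[...,0]-480)<60)&(abs(P[...,1]-20)<15)&(P[...,2]<10)],0))
E
```

```text
scene 876 ((577.8419189453125, 345.1146240234375), (85.19205474853516, 124.7450180053711), 18.802658081054688) 87.78625660719143
 rim z [87.5 88.8 89.9]
 top ((561.2798461914062, 348.95208740234375), (359.8557434082031, 267.37518310546875), 80.56981658935547)
vial (274, array([485.5,  58.8]), 12.4, np.float64(60.0)) (65, array([486.8,  60.8]), 10.2, np.float64(60.0))Traceback (most recent call last):
  File "<stdin>", line 11, in <module>
  File "h.py", line 22, in axis
    Q=P[m]; (c,r)=cv2.minEnclosingCircle(Q[:,:2].astype(np.float32)); return len(Q),np.round(c,1),round(r,1),Q[:,2].max().round(1)
                                                                                                             ~~~~~~~~~~^^
    return umr_maximum(a, axis, None, out, keepdims, initial, where)
ValueError: zero-size array to reduction operation maximum which has no identity
```

```bash
cat >> h.py <<'E'
from scipy.spatial.transform import Rotation as Ro
def delta(target,yaw=None):
    s=sensors.sense(); R=Ro.from_euler("xyz",s["tcp_rot"])
    d=R.inv().apply(np.array(target)-s["eef_pos"])/1000
    t=(R.inv()*Ro.from_euler("xyz",[np.pi,0,yaw])).as_rotvec() if yaw is not None else np.zeros(3)
    print("turn",t.round(3),"shift",d.round(4),"yaw",s["tcp_rot"].round(3)[2]); return t,d
E
python3 - <<'E'
from h import *
s=sensors.sense()
T=np.eye(4);T[:3,:3]=Ro.from_euler("xyz",s["tcp_rot"]).as_matrix();T[:3,3]=s["eef_pos"]
print((np.linalg.inv(T)@np.array(camera_params("wrist")["world_from_camera"])).round(3))
delta([585,325,320],np.radians(108.8))
for n in("scene","side"):
    s=np.load(n+".npz");im,P=s["im"],s["P"]
    try:
        m,r,z=window(im,P,(578,345)); print(n,m.sum(),r,z)
    except Exception as e: print(e)
E
```

```text
[[   0.      -0.953   -0.302   76.935]
 [   1.       0.       0.       0.45 ]
 [  -0.      -0.302    0.953 -142.976]
 [   0.       0.       0.       1.   ]]
turn [-1.000e-03  1.000e-03  1.008e+00] shift [-0.4934 -0.1725 -0.0892] yaw 2.907
scene 876 ((577.8419189453125, 345.1146240234375), (85.19205474853516, 124.7450180053711), 18.802658081054688) 87.78625660719143
side 700 ((585.9041748046875, 330.99383544921875), (87.64171600341797, 93.46381378173828), 17.47392463684082) 86.78791389557082
```

```bash
python3 - <<'E'
from h import *
P=np.load("scene.npz")["P"];im=np.load("scene.npz")["im"]
f=(P[...,2]>110)&(P[...,0]>350)&(P[...,0]<900)&(P[...,1]>-100)&(P[...,1]<700)
H,xe,ye=np.histogram2d(P[f][:,0],P[f][:,1],bins=[np.arange(350,901,50),np.arange(-100,701,50)])
print(H.astype(int))
delta([594,298,230],np.radians(108.8))
E
```

```text
[[   0    0    0    0    0    0    0    0    0    0    0    0    0    0
     0    0]
 [   0    0    0    0    0    0    0    0    0    0    0    0    0    0
     0    0]
 [   0    0    0    0    0    0    0    0    0    0    0    0    0    0
     0    0]
 [   0    0    0    0    0    0    0    0    0    0    0    0    0    0
     0    0]
 [   0    0    0    0    0    0    0    0    0    0    0    0    0    0
     0    0]
 [   0    1   90   46    0    0    0    0    0    0    0    0    0    0
     0    0]
 [   0    0   44   64  102   43    0    0    0    0    0    0    0    0
     0    0]
 [   0    0    0    0    0    0    0    0    0    0    0    0 1398  125
     0    0]
 [   0    0    0    0    0    0    0    0    0    0    0    0  972   85
     0    0]
 [4999  995    0    0    0    0    0   55   66    0    0    0  879   73
     0    0]
 [   0    0    0    0    0    0    0   90   45   21    0    0  830   59
     0    0]]
turn [-1.000e-03  1.000e-03  1.008e+00] shift [-0.5084 -0.1965  0.0009] yaw 2.907
```

Careful with the scale: shifts go in shares of 600 mm and turns go in shares of 120 degrees. That gives: -0.508 m / 0.6 = -0.8467, -0.197 m / 0.6 = -0.3283, 1.008 rad / 2.0944 = 0.4813.

Request:
move_arm --pt "0 0 0.4813 -0.8467 -0.3283 0 0" --pt "0 0 0.4813 -0.8467 -0.3283 0 0" --pt "0 0 0.4813 -0.8467 -0.3283 0 0" --pt "0 0 0.4813 -0.8467 -0.3283 0 0" --pt "0 0 0.4813 -0.8467 -0.3283 0 0" --pt "0 0 0.4813 -0.8467 -0.3283 0 0" --pt "0 0 0.4813 -0.8467 -0.3283 0 0" --pt "0 0 0.4813 -0.8467 -0.3283 0 0" --grip_force 40

```text
clock: 1.1
eef_pos: [558.1, 322.1, 231.0]
tcp_rot: [-3.141, -0.0, 1.899]
contact_force: [0.7, 1.2, 0.2]
opening: 0.001
grasp_force: 0.0
```

```bash
python3 - <<'E'
from h import *
delta([594,298,230],np.radians(108.8))
E
```

```text
turn [-0. -0. -0.] shift [-0.0344  0.0262  0.001 ] yaw 1.899
```

Converted, -0.034 m / 0.6 = -0.0567, 0.026 m / 0.6 = 0.0433.

Request:
move_arm --pt "0 0 0 -0.0567 0.0433 0 0" --pt "0 0 0 -0.0567 0.0433 0 0" --pt "0 0 0 -0.0567 0.0433 0 0" --pt "0 0 0 -0.0567 0.0433 0 0"

```text
clock: 1.6
eef_pos: [591.2, 300.6, 231.2]
tcp_rot: [-3.141, -0.0, 1.9]
contact_force: [-0.1, -0.8, -0.4]
opening: -0.002
grasp_force: 0.0
```

```bash
python3 - <<'E'
from h import *
print(sensors.sense()["eef_pos"],sensors.sense()["contact_force"])
im,d,P=cloud("wrist");save("w1",im);np.savez("w1",im=im,d=d,P=P)
m,r,z=window(im,P,(578,345));print(m.sum(),r,z)
near=np.abs(P[...,2]-88)<10
k=cv2.dilate(m.astype(np.uint8),np.ones((21,21)))>0
w=k&~m&(im.min(-1)>140)&near; print(" rim z",np.percentile(P[w][:,2],[10,50,90]).round(1))
E
```

```text
[591.20739234 300.61554594 231.22951457] [-0.11064399 -0.81562364 -0.3979678 ]
12879 ((582.0698852539062, 344.4298095703125), (90.70109558105469, 126.8705062866211), 18.466869354248047) 88.12136971547045
 rim z [88.1 89.1 90.1]
```

View pics/w1.png

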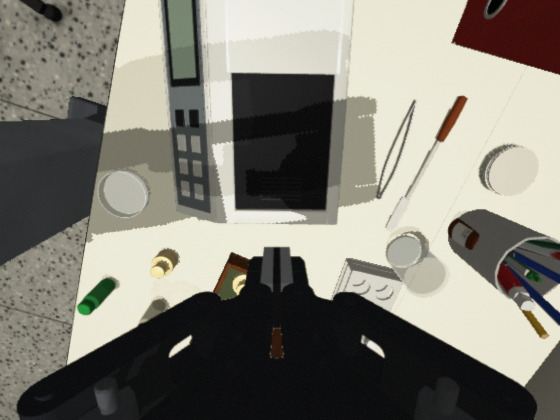

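Window measured at 90.7×126.9 mm (expected 90×127), with the ribbed field around (285,185). The fit is good.

```bash
cat >> h.py <<'E'
C=np.array([582.07,344.43]);A=np.radians(18.47);ZR=89.1
X=np.array([np.cos(A),np.sin(A)]);Y=np.array([-np.sin(A),np.cos(A)])
def W(x,y): return C+(x-30)*X+(y+51.5)*Y
def F(p): q=np.array(p)[:2]-C; return np.array([q@X+30,q@Y-51.5])
E
python3 - <<'E'
from h import *
print(W(30,-94),W(30,-72.5)); delta([*W(30,-94),94],A+np.pi/2)
E
```

```text
[595.53434305 304.11918921] [588.72296951 324.51171702]
turn [-0.    -0.     0.007] shift [0.0019 0.0052 0.1373] yaw 1.9
```

Converted, 0.136 m / 0.6 = 0.2267, 0.11 m / 0.6 = 0.1833, 0.007 rad / 2.0944 = 0.0033.

Request:
move_arm --pt "0 0 0.0033 0.0033 0.0083 0.1 0" --pt "0 0 0.0033 0.0033 0.0083 0.1833 0" --pt "0 0 0.0033 0.0033 0.0083 0.2267 0" --pt "0 0 0.0033 0.0033 0.0083 0.2267 0" --pt "0 0 0.0033 0.0033 0.0083 0.2267 0" --pt "0 0 0.0033 0.0033 0.0083 0.2267 0"

```text
clock: 2.4
eef_pos: [597.3, 304.0, 97.2]
tcp_rot: [3.139, -0.0, 1.892]
contact_force: [-0.3, 0.3, 0.2]
opening: -0.001
grasp_force: 0.0
```

Converted, 0.004 m / 0.6 = 0.0067, 0.001 m / 0.6 = 0.0017.

Request:
move_arm --pt "0 0 0 0 0 0.0017 0" --pt "0 0 0 0 0 0.0033 0" --pt "0 0 0 0 0 0.005 0" --pt "0 0 0 0 0 0.0067 0" --pt "0 0 0 0 0 0.0067 0"

```text
clock: 3.02
eef_pos: [596.3, 303.2, 91.1]
tcp_rot: [-3.141, 0.0, 1.892]
contact_force: [0.3, 0.2, -0.4]
opening: 0.001
grasp_force: 0.0
```

Converted, 0.002 m / 0.6 = 0.0033, 0.001 m / 0.6 = 0.0017.

Request:
move_arm --pt "0 0 0 0 0 0.0008 0" --pt "0 0 0 0 0 0.0017 0" --pt "0 0 0 0 0 0.0025 0" --pt "0 0 0 0 0 0.0033 0" --pt "0 0 0 0 0 0.0033 0"

```text
clock: 3.65
eef_pos: [596.3, 303.3, 89.2]
tcp_rot: [-3.141, 0.0, 1.892]
contact_force: [0.5, -0.1, 0.2]
opening: -0.002
grasp_force: 0.0
```

Request:
move_arm --pt "0 0 0 0 0 0.0008 0" --pt "0 0 0 0 0 0.0008 0" --pt "0 0 0 0 0 0.0008 0"

```text
clock: 4.03
eef_pos: [596.4, 303.3, 88.8]
tcp_rot: [3.142, 0.0, 1.892]
contact_force: [0.2, -0.0, 0.0]
opening: -0.003
grasp_force: 0.0
```

Converted, 0.0005 m / 0.6 = 0.0008.

Request:
move_arm --pt "0 0 0 0 0 0.0008 0" --pt "0 0 0 0 0 0.0008 0" --pt "0 0 0 0 0 0.0008 0"

```text
clock: 4.4
eef_pos: [596.3, 303.3, 88.3]
tcp_rot: [-3.141, 0.0, 1.892]
contact_force: [-0.1, -1.0, 0.0]
opening: -0.003
grasp_force: 0.0
```

Converted, 0.0005 m / 0.6 = 0.0008.

Request:
move_arm --pt "0 0 0 0 0 0.0008 0" --pt "0 0 0 0 0 0.0008 0" --pt "0 0 0 0 0 0.0008 0"

```text
clock: 4.78
eef_pos: [596.5, 303.3, 87.9]
tcp_rot: [3.141, 0.0, 1.892]
contact_force: [0.3, -0.5, 1.0]
opening: -0.001
grasp_force: 0.7
```

Converted, 0.0005 m / 0.6 = 0.0008.

Request:
move_arm --pt "0 0 0 0 0 0.0008 0" --pt "0 0 0 0 0 0.0008 0" --pt "0 0 0 0 0 0.0008 0"

```text
clock: 5.15
eef_pos: [596.5, 303.3, 87.8]
tcp_rot: [3.141, 0.0, 1.892]
contact_force: [-1.4, -0.8, 5.3]
opening: 0.001
grasp_force: 2.5
```

Converted, 0.0007 m / 0.6 = 0.0012, 0.0004 m / 0.6 = 0.0007.

Request:
move_arm --pt "0 0 0 0 0 0.0007 0" --pt "0 0 0 0 0 0.0012 0" --pt "0 0 0 0 0 0.0012 0" --pt "0 0 0 0 0 0.0012 0"

```text
clock: 5.65
eef_pos: [596.7, 303.3, 87.6]
tcp_rot: [3.141, 0.0, 1.892]
contact_force: [-1.1, -1.7, 9.2]
opening: 0.001
grasp_force: 4.7
```

Converted, 0.013 m / 0.6 = 0.0217, 0.001 m / 0.6 = 0.0017.

Request:
move_arm --pt "0 0 0 0 0 0.0007 0" --pt "0 0 0 0 0 0.0007 0" --pt "0 0 0 0.0017 0 0.0007 0" --pt "0 0 0 0.005 0 0.0007 0" --pt "0 0 0 0.0083 0 0.0007 0" --pt "0 0 0 0.0117 0 0.0007 0" --pt "0 0 0 0.0167 0 0.0007 0" --pt "0 0 0 0.0217 0 0.0007 0"

```text
clock: 6.65
eef_pos: [592.9, 315.1, 87.6]
tcp_rot: [3.141, 0.001, 1.892]
contact_force: [-2.1, -5.1, 12.9]
opening: -0.001
grasp_force: 6.3
```

Request:
move_arm --pt "0 0 0 0.005 0 0 0" --pt "0 0 0 0.01 0 0 0" --pt "0 0 0 0.015 0 0 0" --pt "0 0 0 0.02 0 0 0" --pt "0 0 0 0.025 0 0 0" --pt "0 0 0 0.03 0 0 0" --pt "0 0 0 0.035 0 0 0" --pt "0 0 0 0.04 0 0 0"

```text
clock: 7.65
eef_pos: [585.4, 338.0, 87.6]
tcp_rot: [3.14, 0.001, 1.892]
contact_force: [-1.8, -4.7, 12.7]
opening: 0.002
grasp_force: 6.2
```

Converted, 0.024 m / 0.6 = 0.04, 0.021 m / 0.6 = 0.035.

Request:
move_arm --pt "0 0 0 0.005 0 0 0" --pt "0 0 0 0.01 0 0 0" --pt "0 0 0 0.015 0 0 0" --pt "0 0 0 0.02 0 0 0" --pt "0 0 0 0.025 0 0 0" --pt "0 0 0 0.03 0 0 0" --pt "0 0 0 0.035 0 0 0" --pt "0 0 0 0.04 0 0 0"

```text
clock: 8.65
eef_pos: [577.9, 360.8, 87.7]
tcp_rot: [3.14, 0.001, 1.892]
contact_force: [-0.7, -5.3, 12.1]
opening: 0.003
grasp_force: 6.1
```

```bash
python3 - <<'E'
from h import *
s=sensors.sense();print(F(s["eef_pos"]),s["contact_force"])
E
```

```text
[ 31.23894769 -34.61485716] [-0.68601575 -5.32306237 12.10554399]
```

Converted, 0.021 m / 0.6 = 0.035, 0.003 m / 0.6 = 0.005.

Request:
move_arm --pt "0 0 0 0.005 0 0 0" --pt "0 0 0 0.01 0 0 0" --pt "0 0 0 0.015 0 0 0" --pt "0 0 0 0.02 0 0 0" --pt "0 0 0 0.025 0 0 0" --pt "0 0 0 0.03 0 0 0" --pt "0 0 0 0.035 0 0 0"

```text
clock: 9.52
eef_pos: [571.3, 380.8, 87.7]
tcp_rot: [3.14, 0.001, 1.892]
contact_force: [-0.2, -4.6, 11.0]
opening: 0.001
grasp_force: 6.0
```

Converted, 0.005 m / 0.6 = 0.0083, 0.001 m / 0.6 = 0.0017.

Request:
move_arm --pt "0 0 0 0.0017 0 0 0" --pt "0 0 0 0.0033 0 0 0" --pt "0 0 0 0.005 0 0 0" --pt "0 0 0 0.0067 0 0 0" --pt "0 0 0 0.0075 0 0 0" --pt "0 0 0 0.0083 0 0 0"

```text
clock: 10.28
eef_pos: [570.4, 384.2, 87.7]
tcp_rot: [3.14, 0.003, 1.892]
contact_force: [1.5, -10.6, 13.0]
opening: -0.001
grasp_force: 6.3
```

```bash
python3 - <<'E'
from h import *
s=sensors.sense();print(F(s["eef_pos"]),s["contact_force"])
E
```

```text
[ 31.50200326 -10.07405898] [  1.46473709 -10.60381224  12.99636422]
```

Request:
move_arm --pt "0 0 0 0 0 -0.0167 0" --pt "0 0 0 0 0 -0.1 0" --pt "0 0 0 -0.0833 0 -0.2 0" --pt "0 0 0 -0.1667 0 -0.2333 0" --pt "0 0 0 -0.1667 0 -0.2333 0" --pt "0 0 0 -0.1667 0 -0.2333 0" --pt "0 0 0 -0.1667 0 -0.2333 0"

```text
clock: 11.15
eef_pos: [599.5, 291.8, 224.9]
tcp_rot: [-3.14, -0.0, 1.893]
contact_force: [-0.5, 0.9, 0.8]
opening: 0.004
grasp_force: 0.0
```

```bash
python3 - <<'E'
from h import *
s=sensors.sense();print(s["eef_pos"],F(s["eef_pos"]),s["contact_force"])
im,d,P=cloud("wrist");np.savez("w2",im=im,d=d,P=P)
a=cv2.convertScaleAbs(im,alpha=1.6,beta=20)
uv=np.argwhere((P[...,2]<70)&(abs((P[...,:2]-W(30,-72.5))).max(-1)<35)); print(len(uv),uv.min(0),uv.max(0))
c=np.argmin(np.linalg.norm(P[...,:2]-W(30,-72.5),axis=-1)); v,u=np.unravel_index(c,d.shape);print("well px",u,v,P[v,u])
v0,u0=max(v-80,0),u-100
save("w2",cv2.resize(a[v0:v0+150,u0:u0+200],None,fx=4,fy=4,interpolation=cv2.INTER_CUBIC));print(u0,v0)
E
```

```text
[599.4942502  291.8039601  224.89960925] [  29.85436701 -106.93539809] [-0.48039516  0.88937126  0.80253064]
4260 [110 237] [195 321]
well px 276 149 [588.54015791 324.33443082  18.65160375]
176 69
```

View pics/w2.png

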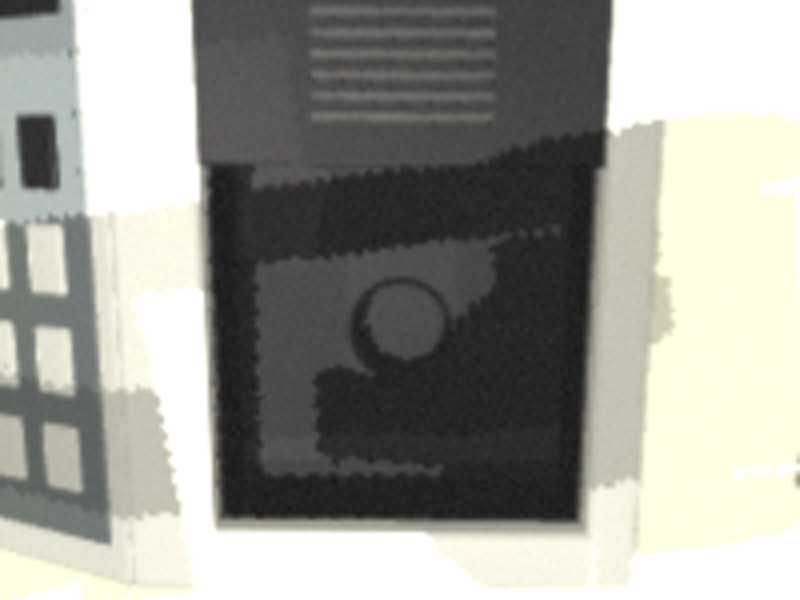

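Shutter is fully open: plate edge at crop row 165, ribbed field above it, well mouth at crop (402,318). Next I'll refine the well position and plan the vial view.

```bash
python3 - <<'E'
from h import *
s=np.load("w2.npz");P,d=s["P"],s["d"]
cam=np.array(camera_params("wrist")["world_from_camera"])[:3,3]
w=W(30,-72.5);near=np.hypot(P[...,0]-w[0],P[...,1]-w[1])<40
fl=P[near&(P[...,2]>34)&(P[...,2]<48)];zf=np.median(fl[:,2]);print("floor z",zf,"well floor",np.median(P[near&(P[...,2]<26)][:,2]))
Q=P[near&(P[...,2]<zf-4)&(d>0)]
t=(zf-cam[2])/(Q[:,2]-cam[2]);M=cam+t[:,None]*(Q-cam)
m=M[:,:2];g=m-w
lo,hi=np.percentile((g@np.c_[X,Y]),[1,99],axis=0);print("ext in frame",lo,hi,"mean",(g@np.c_[X,Y]).mean(0),len(m))
delta([*(np.array([485.5,58.8])-50*Y),200],A+np.pi/2)
E
```

```text
floor z 41.11053983127701 well floor 19.10017661791059
ext in frame [-11.02060948 -10.33739179] [10.6542366  12.21189593] mean [-0.20676308  1.03976019] 389
turn [-0.002 -0.    -0.   ] shift [-0.235  -0.1819  0.0252] yaw 1.893
```

Converted, -0.235 m / 0.6 = -0.3917, -0.182 m / 0.6 = -0.3033.

Request:
move_arm --pt "0 0 0 -0.3917 -0.3033 0 0" --pt "0 0 0 -0.3917 -0.3033 0 0" --pt "0 0 0 -0.3917 -0.3033 0.0417 0" --pt "0 0 0 -0.3917 -0.3033 0.0417 0" --pt "0 0 0 -0.3917 -0.3033 0.0417 0" --pt "0 0 0 -0.3917 -0.3033 0.0417 0" --pt "0 0 0 -0.3917 -0.3033 0.0417 0" --pt "0 0 0 -0.3917 -0.3033 0.0417 0"

```text
clock: 12.2
eef_pos: [502.5, 11.8, 201.2]
tcp_rot: [3.141, -0.0, 1.893]
contact_force: [0.9, 0.2, 0.3]
opening: 0.002
grasp_force: 0.0
```

```bash
python3 - <<'E'
from h import *
s=sensors.sense();print(s["eef_pos"],s["tcp_rot"])
im,d,P=cloud("wrist");np.savez("w3",im=im,d=d,P=P);save("w3",im)
for nm,q in dict(vial=(486,59),weight=(484,136),cork=(475,-2),green=(411,66)).items():
  try: print(nm,axis(im,P,q,26,(8,70)),axis(im,P,q,26,(54,70)))
  except Exception as e: print(nm,"none")
m=(P[...,2]>54)&(P[...,2]<66)&(np.hypot(P[...,0]-486,P[...,1]-59)<22)
print(P[m].mean(0),np.percentile(P[m],[2,98],axis=0))
E
```

```text
[502.53136033  11.78293895 201.17102722] [ 3.14126641e+00 -1.74325786e-04  1.89338424e+00]
vial (421, array([490.7,  59.9]), 11.0, np.float64(60.8)) (280, array([490.8,  59.9]), 9.5, np.float64(60.8))
weight none
cork none
green (587, array([415.1,  71.3]), 10.9, np.float64(60.7)) (327, array([414.6,  71.2]), 9.6, np.float64(60.7))
[490.55313713  60.0661645   58.47907648] [[482.71964732  51.78143728  55.77715758]
 [498.61114535  67.89672245  60.0716182 ]]
```

View pics/w3.png

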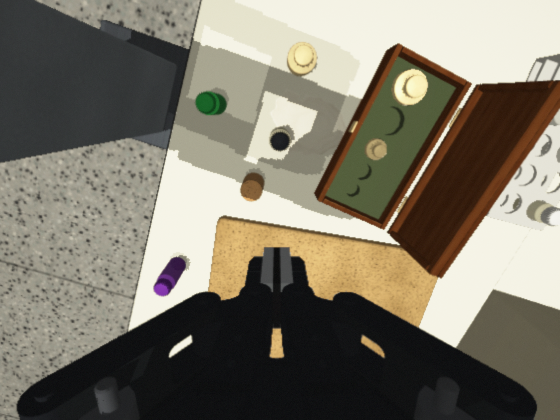

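Vial cap at (280,139), about (490.7,59.9) with radius 11 and top at z≈60. It lies between the weight (302,57) and cork (252,186), so it's clearly the right one.

```bash
python3 - <<'E'
from h import *
delta([490.7,59.9,27],A+np.pi/2)
E
```

```text
turn [ 0. -0.  0.] shift [0.0494 0.0041 0.1742] yaw 1.894
```

Converted, 0.1 m / 0.6 = 0.1667, 0.05 m / 0.6 = 0.0833.

Request:
move_arm --pt "0 0 0 0.0817 0.0067 0 0.042" --pt "0 0 0 0.0817 0.0067 0.0833 0.042" --pt "0 0 0 0.0817 0.0067 0.1667 0.042" --pt "0 0 0 0.0817 0.0067 0.1667 0.042" --pt "0 0 0 0.0817 0.0067 0.1667 0.042" --pt "0 0 0 0.0817 0.0067 0.1667 0.042"

```text
clock: 13.0
eef_pos: [491.8, 58.5, 103.1]
tcp_rot: [3.138, 0.001, 1.892]
contact_force: [0.3, -0.8, 0.3]
opening: 0.495
grasp_force: 0.0
```

```bash
python3 - <<'E'
from h import *
print(sensors.sense()["opening"]);delta([490.7,59.9,27],A+np.pi/2)
E
```

```text
0.4947794894898463
turn [ 0.003  0.001 -0.001] shift [ 0.0017 -0.0009  0.0761] yaw 1.892
```

Converted, 0.074 m / 0.6 = 0.1233, 0.001 m / 0.6 = 0.0017.

Request:
move_arm --pt "0 0 0 0.0017 0 0.0333 0.042" --pt "0 0 0 0.0017 0 0.075 0.042" --pt "0 0 0 0.0017 0 0.1083 0.042" --pt "0 0 0 0.0017 0 0.1233 0.042" --pt "0 0 0 0.0017 0 0.1233 0.042" --pt "0 0 0 0.0017 0 0.1233 0.042" --pt "0 0 0 0.0017 0 0.1233 0.042"

```text
clock: 13.88
eef_pos: [490.5, 59.3, 27.9]
tcp_rot: [3.14, 0.0, 1.892]
contact_force: [0.5, -1.0, 0.3]
opening: 0.492
grasp_force: 0.0
```

Request:
move_arm --pt "0 0 0 0 0 0 0.015" --pt "0 0 0 0 0 0 0.015" --pt "0 0 0 0 0 0 0.015" --pt "0 0 0 0 0 0 0.015" --pt "0 0 0 0 0 0 0.015" --grip_force 30

```text
clock: 14.5
eef_pos: [490.2, 59.3, 27.7]
tcp_rot: [3.141, 0.0, 1.892]
contact_force: [-1.0, -0.3, 6.0]
opening: 0.246
grasp_force: 29.1
```

Converted, -0.14 m / 0.6 = -0.2333, -0.12 m / 0.6 = -0.2.

Request:
move_arm --pt "0 0 0 0 0 -0.0167 0.015" --pt "0 0 0 0 0 -0.0667 0.015" --pt "0 0 0 0 0 -0.1333 0.015" --pt "0 0 0 0 0 -0.2 0.015" --pt "0 0 0 0 0 -0.2333 0.015" --pt "0 0 0 0 0 -0.2333 0.015" --pt "0 0 0 0 0 -0.2333 0.015"

```text
clock: 15.38
eef_pos: [489.4, 59.2, 166.6]
tcp_rot: [-3.141, -0.0, 1.892]
contact_force: [-0.1, -0.5, -1.1]
opening: 0.241
grasp_force: 29.4
```

```bash
python3 - <<'E'
from h import *
s=sensors.sense();print(s["eef_pos"],s["opening"],s["grasp_force"],s["contact_force"])
im,d,P=cloud("wrist");save("w4",im[150:300,180:380].repeat(3,0).repeat(3,1))
delta([*W(30,-71.9),150],A+np.pi/2)
E
```

```text
[489.36795793  59.15376788 166.5692    ] 0.24094518938224663 29.425840973854065 [-0.10813491 -0.5063288  -1.05742722]
turn [-0.002 -0.    -0.001] shift [0.221  0.1782 0.016 ] yaw 1.892
```

View pics/w4.png

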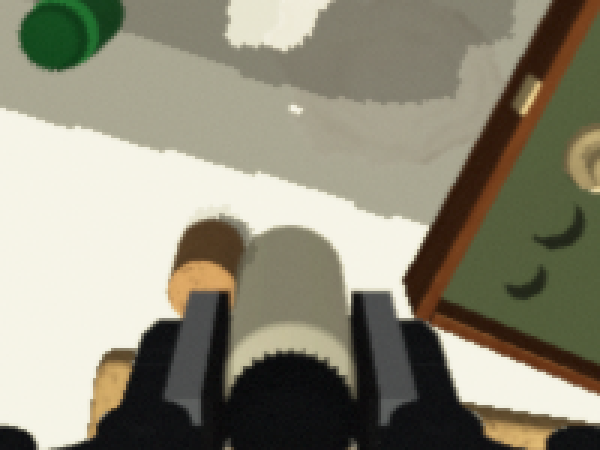

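Converted, 0.221 m / 0.6 = 0.3683, 0.178 m / 0.6 = 0.2967.

Request:
move_arm --pt "0 0 0 0.3683 0.2967 0 0.015" --pt "0 0 0 0.3683 0.2967 0 0.015" --pt "0 0 0 0.3683 0.2967 0 0.015" --pt "0 0 0 0.3683 0.2967 0 0.015" --pt "0 0 0 0.3683 0.2967 0 0.015" --pt "0 0 0 0.3683 0.2967 0.0167 0.015" --pt "0 0 0 0.3683 0.2967 0.0267 0.015" --pt "0 0 0 0.3683 0.2967 0.0267 0.015"

```text
clock: 16.42
eef_pos: [588.2, 323.5, 149.8]
tcp_rot: [-3.139, 0.001, 1.891]
contact_force: [-0.6, 0.1, -0.3]
opening: 0.245
grasp_force: 29.5
```

```bash
python3 - <<'E'
from h import *
s=sensors.sense();t=s["eef_pos"];print(t,F(t))
im,d,P=cloud("wrist");np.savez("w5",im=im,P=P,d=d)
L=np.stack([(P[...,:2]-t[:2])@Y,(P[...,:2]-t[:2])@X],-1); z=P[...,2]-t[2]  # tool x, tool y(approx X)
m=(np.abs(L).max(-1)<14)&(z>-30)&(z<34)
import collections
for a,b in((-26,-20),(-20,-14),(-14,-8),(-8,-2),(-2,10),(26,34)):
    k=m&(z>a)&(z<b)
    if k.sum()>5: print(a,b,k.sum(),"x",np.percentile(L[k][:,0],[1,99]).round(1),"y",np.percentile(L[k][:,1],[1,50,99]).round(1),"z",np.median(z[k]).round(1))
delta([*W(29.8,-72.2),150],A+np.pi/2)
E
```

```text
[588.15414626 323.530039   149.84448902] [ 29.14947351 -73.25090366]
-26 -20 119 x [ 3.4 11.5] y [-9.8  0.3 10.4] z -22.8
-20 -14 144 x [ 2.9 11.6] y [-10.    0.3  10.7] z -17.1
-14 -8 149 x [ 3.6 11.4] y [-9.9 -0.2 10.7] z -11.1
-8 -2 169 x [ 3.3 11.5] y [-9.9  0.9 10.7] z -4.8
-2 10 503 x [ 4.  11.8] y [-13.5   0.4  13.6] z 5.1
26 34 1620 x [-8.3 11.8] y [-13.2   0.4  13.4] z 30.7
turn [-0.001  0.    -0.002] shift [0.001  0.0001 0.0006] yaw 1.891
```

Request:
move_arm --pt "0 0 0 0.0017 0 0.0333 0.015" --pt "0 0 0 0.0017 0 0.075 0.015" --pt "0 0 0 0.0017 0 0.1083 0.015" --pt "0 0 0 0.0017 0 0.1233 0.015" --pt "0 0 0 0.0017 0 0.1233 0.015" --pt "0 0 0 0.0017 0 0.1233 0.015" --pt "0 0 0 0.0017 0 0.1233 0.015" --pt "0 0 0 0.0017 0 0.1233 0.015"

```text
clock: 17.48
eef_pos: [589.1, 326.2, 77.8]
tcp_rot: [3.141, -0.0, 1.892]
contact_force: [-0.4, 0.4, -1.2]
opening: 0.248
grasp_force: 29.5
```

```bash
python3 - <<'E'
from h import *
s=sensors.sense();print(F(s["eef_pos"]),s["eef_pos"],s["contact_force"]);delta([*W(29.45,-72.2),46.8],A+np.pi/2)
E
```

```text
[ 30.93759274 -71.0004486 ] [589.13719654 326.23106298  77.81689991] [-0.43274353  0.43147467 -1.15030023]
turn [ 0.001 -0.    -0.001] shift [-0.0012 -0.0015  0.031 ] yaw 1.892
```

Converted, -0.001 m / 0.6 = -0.0017.

Request:
move_arm --pt "0 0 0 -0.0017 -0.0017 0 0.015" --pt "0 0 0 -0.0017 -0.0017 0 0.015" --pt "0 0 0 -0.0017 -0.0017 0 0.015" --pt "0 0 0 -0.0017 -0.0017 0 0.015"

```text
clock: 17.98
eef_pos: [588.2, 324.8, 77.2]
tcp_rot: [-3.142, 0.0, 1.892]
contact_force: [0.7, -0.2, -0.1]
opening: 0.241
grasp_force: 29.5
```

```bash
python3 - <<'E'
from h import *
s=sensors.sense();print(F(s["eef_pos"]),s["eef_pos"],s["contact_force"]);delta([*W(29.45,-72.2),46.8],A+np.pi/2)
E
```

```text
[ 29.58522749 -72.06791001] [588.19267248 324.79014663  77.1660687 ] [ 0.73712982 -0.15069889 -0.06734409]
turn [-0.     0.    -0.001] shift [-0.0001 -0.0001  0.0304] yaw 1.892
```

Aligned; descending into the well.

Converted, 0.014 m / 0.6 = 0.0233, 0.012 m / 0.6 = 0.02.

Request:
move_arm --pt "0 0 0 0 0 0.005 0.015" --pt "0 0 0 0 0 0.01 0.015" --pt "0 0 0 0 0 0.015 0.015" --pt "0 0 0 0 0 0.02 0.015" --pt "0 0 0 0 0 0.0233 0.015" --pt "0 0 0 0 0 0.0233 0.015"

```text
clock: 18.73
eef_pos: [588.1, 324.7, 63.0]
tcp_rot: [-3.141, 0.0, 1.892]
contact_force: [0.5, -0.2, -0.3]
opening: 0.243
grasp_force: 29.5
```

Converted, 0.014 m / 0.6 = 0.0233, 0.012 m / 0.6 = 0.02.

Request:
move_arm --pt "0 0 0 0 0 0.005 0.015" --pt "0 0 0 0 0 0.01 0.015" --pt "0 0 0 0 0 0.015 0.015" --pt "0 0 0 0 0 0.02 0.015" --pt "0 0 0 0 0 0.0233 0.015" --pt "0 0 0 0 0 0.0233 0.015"

```text
clock: 19.48
eef_pos: [588.1, 324.7, 48.9]
tcp_rot: [-3.141, 0.0, 1.892]
contact_force: [0.1, 0.5, 0.1]
opening: 0.242
grasp_force: 29.5
```

Converted, 0.002 m / 0.6 = 0.0033, 0.0015 m / 0.6 = 0.0025.

Request:
move_arm --pt "0 0 0 0 0 0.0008 0.015" --pt "0 0 0 0 0 0.0017 0.015" --pt "0 0 0 0 0 0.0025 0.015" --pt "0 0 0 0 0 0.0033 0.015" --pt "0 0 0 0 0 0.0033 0.015"

```text
clock: 20.1
eef_pos: [588.2, 324.8, 47.1]
tcp_rot: [-3.142, 0.0, 1.892]
contact_force: [0.3, -0.3, -0.6]
opening: 0.244
grasp_force: 29.5
```

Converted, 0.001 m / 0.6 = 0.0017, 0.0005 m / 0.6 = 0.0008.

Request:
move_arm --pt "0 0 0 0 0 0.0008 0.015" --pt "0 0 0 0 0 0.0017 0.015" --pt "0 0 0 0 0 0.0017 0.015"

```text
clock: 20.48
eef_pos: [588.3, 324.8, 46.5]
tcp_rot: [3.141, -0.0, 1.892]
contact_force: [-1.5, -0.1, 4.3]
opening: 0.245
grasp_force: 29.8
```

Converted, 0.001 m / 0.6 = 0.0017, 0.0005 m / 0.6 = 0.0008.

Request:
move_arm --pt "0 0 0 0 0 0.0008 0.015" --pt "0 0 0 0 0 0.0017 0.015" --pt "0 0 0 0 0 0.0017 0.015"

```text
clock: 20.85
eef_pos: [588.3, 324.9, 46.4]
tcp_rot: [3.141, -0.0, 1.892]
contact_force: [-3.2, -2.3, 12.7]
opening: 0.244
grasp_force: 30.7
```

Converted, -0.05 m / 0.6 = -0.0833, -0.03 m / 0.6 = -0.05.

Request:
move_arm --pt "0 0 0 0 0 -0.0017 0.036" --pt "0 0 0 0 0 -0.0017 0.036" --pt "0 0 0 0 0 -0.0017 0.036" --pt "0 0 0 0 0 -0.0017 0.036" --pt "0 0 0 0 0 -0.01 0.036" --pt "0 0 0 0 0 -0.025 0.036" --pt "0 0 0 0 0 -0.05 0.036" --pt "0 0 0 0 0 -0.0833 0.036"

```text
clock: 21.85
eef_pos: [588.2, 324.8, 96.5]
tcp_rot: [3.142, 0.0, 1.892]
contact_force: [0.4, 0.2, 0.2]
opening: 0.419
grasp_force: 0.0
```

Converted, -0.13 m / 0.6 = -0.2167, -0.1 m / 0.6 = -0.1667.

Request:
move_arm --pt "0 0 0 0 0 -0.0833 0.036" --pt "0 0 0 -0.0833 0 -0.1667 0" --pt "0 0 0 -0.0833 0 -0.2167 0" --pt "0 0 0 -0.0833 0 -0.2167 0" --pt "0 0 0 -0.0833 0 -0.2167 0"

```text
clock: 22.48
eef_pos: [603.6, 277.3, 225.6]
tcp_rot: [3.141, -0.0, 1.892]
contact_force: [-0.6, 0.2, -0.5]
opening: -0.003
grasp_force: 0.0
```

```bash
python3 - <<'E'
from h import *
s=sensors.sense();t=s["eef_pos"];print(t,F(t),s["opening"],s["contact_force"])
im,d,P=cloud("wrist");np.savez("w6",im=im,P=P,d=d)
w=W(30,-72.5);m=(np.hypot(*(P[...,:2]-w).transpose(2,0,1))<16)&(P[...,2]>60)&(P[...,2]<95)
print(m.sum(),"top z",np.percentile(P[m][:,2],[5,50,95]),"ctr",F(np.median(P[m],0)))
c=np.argmin(np.linalg.norm(P[...,:2]-w,axis=-1)); v,u=np.unravel_index(c,d.shape)
v0,u0=max(v-90,0),u-100
save("w6",cv2.resize(cv2.convertScaleAbs(im,alpha=1.6,beta=20)[v0:v0+150,u0:u0+200],None,fx=4,fy=4))
E
```

```text
[603.61641032 277.33904214 225.60193813] [  29.18159052 -121.96115689] -0.0025850986057392943 [-0.62157229  0.18809698 -0.47900556]
380 top z [62.19082716 76.85413643 78.41841751] ctr [ 30.35842333 -70.39736916]
```

View pics/w6.png

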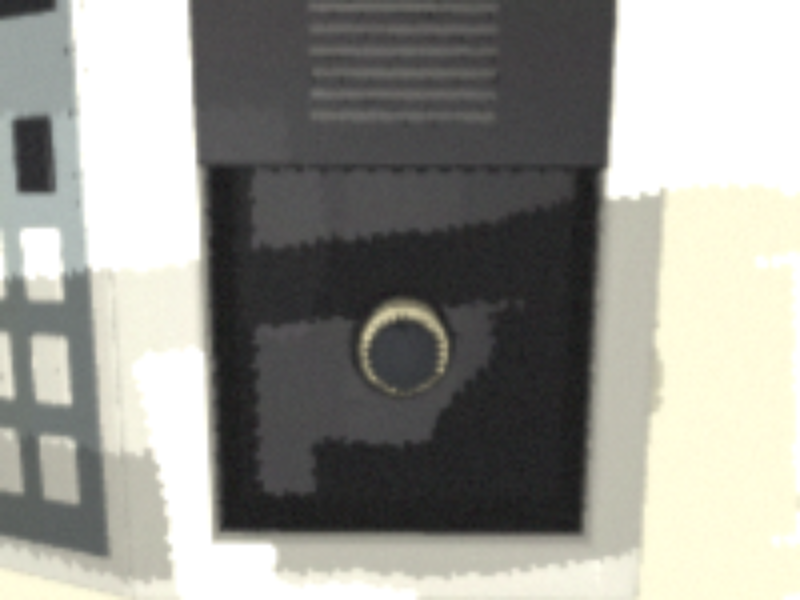

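Vial stands upright in the well, cap at crop (402,345), top z≈77 as expected. Now for shutting the shutter.

```bash
python3 - <<'E'
from h import *
delta([*W(31,-10.5),93],A+np.pi/2)
E
```

```text
turn [-0.001  0.    -0.001] shift [0.1114 0.0022 0.1317] yaw 1.892
```

Converted, 0.131 m / 0.6 = 0.2183, 0.12 m / 0.6 = 0.2.

Request:
move_arm --pt "0 0 0 0.1 0.0033 0 0" --pt "0 0 0 0.185 0.0033 0.05 0" --pt "0 0 0 0.185 0.0033 0.1333 0" --pt "0 0 0 0.185 0.0033 0.2 0" --pt "0 0 0 0.185 0.0033 0.2183 0" --pt "0 0 0 0.185 0.0033 0.2183 0" --pt "0 0 0 0.185 0.0033 0.2183 0" --pt "0 0 0 0.185 0.0033 0.2183 0"

```text
clock: 23.52
eef_pos: [571.8, 383.7, 95.9]
tcp_rot: [3.139, -0.001, 1.892]
contact_force: [0.2, 0.2, 0.4]
opening: 0.005
grasp_force: 0.0
```

Converted, 0.004 m / 0.6 = 0.0067, 0.001 m / 0.6 = 0.0017.

Request:
move_arm --pt "0 0 0 0 0 0.0017 0" --pt "0 0 0 0 0 0.0033 0" --pt "0 0 0 0 0 0.005 0" --pt "0 0 0 0 0 0.0067 0" --pt "0 0 0 0 0 0.0067 0"

```text
clock: 24.15
eef_pos: [570.8, 383.3, 90.0]
tcp_rot: [-3.141, 0.0, 1.892]
contact_force: [0.9, -0.3, 0.2]
opening: -0.001
grasp_force: 0.0
```

```bash
python3 - <<'E'
from h import *
s=sensors.sense();print(s["eef_pos"],F(s["eef_pos"]))
E
```

```text
[570.75300529 383.26756231  89.98125872] [ 31.57000071 -11.07765824]
```

Converted, 0.0015 m / 0.6 = 0.0025, 0.001 m / 0.6 = 0.0017.

Request:
move_arm --pt "0 0 0 0 0 0.0008 0" --pt "0 0 0 0 0 0.0017 0" --pt "0 0 0 0 0 0.0025 0" --pt "0 0 0 0 0 0.0025 0" --pt "0 0 0 0 0 0.0025 0"

```text
clock: 24.78
eef_pos: [570.8, 383.3, 88.7]
tcp_rot: [3.142, -0.0, 1.892]
contact_force: [-0.2, -0.3, -0.6]
opening: -0.005
grasp_force: 0.0
```

Converted, 0.001 m / 0.6 = 0.0017, 0.0005 m / 0.6 = 0.0008.

Request:
move_arm --pt "0 0 0 0 0 0.0008 0" --pt "0 0 0 0 0 0.0017 0" --pt "0 0 0 0 0 0.0017 0" --pt "0 0 0 0 0 0.0017 0"

```text
clock: 25.28
eef_pos: [570.9, 383.3, 87.9]
tcp_rot: [3.141, -0.0, 1.892]
contact_force: [-1.2, -1.1, 2.9]
opening: -0.001
grasp_force: 1.4
```

Converted, 0.0009 m / 0.6 = 0.0015, 0.0005 m / 0.6 = 0.0008.

Request:
move_arm --pt "0 0 0 0 0 0.0008 0" --pt "0 0 0 0 0 0.0015 0" --pt "0 0 0 0 0 0.0015 0" --pt "0 0 0 0 0 0.0015 0"

```text
clock: 25.78
eef_pos: [571.0, 383.4, 87.7]
tcp_rot: [3.141, -0.0, 1.892]
contact_force: [-2.8, -1.6, 9.1]
opening: -0.002
grasp_force: 4.5
```

Converted, -0.013 m / 0.6 = -0.0217, -0.01 m / 0.6 = -0.0167.

Request:
move_arm --pt "0 0 0 0 0 0.0007 0" --pt "0 0 0 0 0 0.0007 0" --pt "0 0 0 -0.0017 0 0.0007 0" --pt "0 0 0 -0.005 0 0.0007 0" --pt "0 0 0 -0.0083 0 0.0007 0" --pt "0 0 0 -0.0117 0 0.0007 0" --pt "0 0 0 -0.0167 0 0.0007 0" --pt "0 0 0 -0.0217 0 0.0007 0"

```text
clock: 26.78
eef_pos: [574.7, 372.2, 87.6]
tcp_rot: [3.141, -0.002, 1.892]
contact_force: [-4.4, 2.5, 10.9]
opening: -0.0
grasp_force: 5.2
```

Converted, -0.012 m / 0.6 = -0.02, -0.009 m / 0.6 = -0.015.

Request:
move_arm --pt "0 0 0 -0.005 0 0 0" --pt "0 0 0 -0.01 0 0 0" --pt "0 0 0 -0.015 0 0 0" --pt "0 0 0 -0.02 0 0 0"

```text
clock: 27.28
eef_pos: [578.5, 360.7, 87.6]
tcp_rot: [3.141, -0.002, 1.892]
contact_force: [-6.2, 2.5, 11.6]
opening: -0.004
grasp_force: 5.3
```

Converted, -0.024 m / 0.6 = -0.04, -0.021 m / 0.6 = -0.035.

Request:
move_arm --pt "0 0 0 -0.005 0 0 0" --pt "0 0 0 -0.01 0 0 0" --pt "0 0 0 -0.015 0 0 0" --pt "0 0 0 -0.02 0 0 0" --pt "0 0 0 -0.025 0 0 0" --pt "0 0 0 -0.03 0 0 0" --pt "0 0 0 -0.035 0 0 0" --pt "0 0 0 -0.04 0 0 0"

```text
clock: 28.28
eef_pos: [586.0, 337.8, 87.6]
tcp_rot: [3.141, -0.002, 1.892]
contact_force: [-6.1, 3.1, 11.1]
opening: 0.003
grasp_force: 5.5
```

Converted, -0.024 m / 0.6 = -0.04, -0.003 m / 0.6 = -0.005.

Request:
move_arm --pt "0 0 0 -0.005 0 0 0" --pt "0 0 0 -0.01 0 0 0" --pt "0 0 0 -0.015 0 0 0" --pt "0 0 0 -0.02 0 0 0" --pt "0 0 0 -0.025 0 0 0" --pt "0 0 0 -0.03 0 0 0" --pt "0 0 0 -0.035 0 0 0" --pt "0 0 0 -0.04 0 0 0"

```text
clock: 29.28
eef_pos: [593.4, 315.0, 87.5]
tcp_rot: [3.142, -0.002, 1.892]
contact_force: [-6.5, 2.8, 10.7]
opening: -0.002
grasp_force: 5.6
```

```bash
python3 - <<'E'
from h import *
s=sensors.sense();f=s["contact_force"];print(F(s["eef_pos"]),f[:2]@X,f[:2]@Y,f[2])
E
```

```text
[ 31.45747368 -83.02430588] -5.284098654812366 4.728234783609451 10.714698760873494
```

Converted, -0.014 m / 0.6 = -0.0233, -0.013 m / 0.6 = -0.0217.

Request:
move_arm --pt "0 0 0 -0.005 0 0 0" --pt "0 0 0 -0.01 0 0 0" --pt "0 0 0 -0.015 0 0 0" --pt "0 0 0 -0.0183 0 0 0" --pt "0 0 0 -0.02 0 0 0" --pt "0 0 0 -0.0217 0 0 0" --pt "0 0 0 -0.0233 0 0 0"

```text
clock: 30.15
eef_pos: [597.7, 302.0, 87.4]
tcp_rot: [3.142, -0.002, 1.891]
contact_force: [-5.9, 5.3, 11.0]
opening: -0.001
grasp_force: 5.2
```

```bash
python3 - <<'E'
from h import *
s=sensors.sense();f=s["contact_force"];print(F(s["eef_pos"]),f[:2]@X,f[:2]@Y,f[2])
E
```

```text
[ 31.41310622 -96.70058682] -3.9575521792868917 6.8606690120158245 10.974460105882164
```

Converted, -0.001 m / 0.6 = -0.0017, -0.0005 m / 0.6 = -0.0008.

Request:
move_arm --pt "0 0 0 -0.0008 0 0 0" --pt "0 0 0 -0.0017 0 0 0" --pt "0 0 0 -0.0017 0 0 0"

```text
clock: 30.52
eef_pos: [598.3, 301.4, 87.5]
tcp_rot: [3.141, -0.002, 1.891]
contact_force: [-5.2, 5.1, 8.7]
opening: 0.001
grasp_force: 4.8
```

```bash
python3 - <<'E'
from h import *
s=sensors.sense();f=s["contact_force"];print(F(s["eef_pos"]),f[:2]@X,f[:2]@Y,f[2])
E
```

```text
[ 31.76994652 -97.50015221] -3.3549528121008665 6.516392270863259 8.661935811862527
```

Converted, -0.14 m / 0.6 = -0.2333, -0.12 m / 0.6 = -0.2.

Request:
move_arm --pt "0 0 0 0 0 -0.0167 0" --pt "0 0 0 0 0 -0.1 0" --pt "0 0 0 -0.025 0 -0.2 0" --pt "0 0 0 -0.025 0 -0.2333 0" --pt "0 0 0 -0.025 0 -0.2333 0" --pt "0 0 0 -0.025 0 -0.2333 0"

```text
clock: 31.28
eef_pos: [602.3, 285.2, 224.4]
tcp_rot: [-3.139, 0.0, 1.892]
contact_force: [-0.5, 0.7, 0.4]
opening: 0.002
grasp_force: 0.0
```

```bash
python3 - <<'E'
from h import *
im,d,P=cloud("wrist");o=np.load("w1.npz")
w=W(30,-100)
c=np.argmin(np.linalg.norm(P[...,:2]-w,axis=-1)); v,u=np.unravel_index(c,d.shape)
v0,u0=v-90,u-100
save("w7",cv2.resize(cv2.convertScaleAbs(im,alpha=1.6,beta=20)[v0:v0+150,u0:u0+200],None,fx=4,fy=4))
def rib(im,P): # dark plate pixels brighter than plate: local high-pass
    m,r,z=window(im,P,C); g=im.mean(-1).astype(np.float32)
    f=F2=(P[...,:2]-C); fx=f@X+30; fy=f@Y-51.5
    k=m&(fx>12)&(fx<48)&(fy>-114)&(fy<-60)
    b=np.round(fy[k]).astype(int); return {i:round(float(g[k][b==i].mean()),1) for i in range(-114,-70) if (b==i).any()}, r
for a in(rib(o["im"],o["P"]),rib(im,P)): print(a)
k=(np.hypot(*(P[...,:2]-C).transpose(2,0,1))<60); print("min z in window",np.percentile(P[k][:,2],[0.5,50]))
E
```

```text
({-113: 41.3, -112: 33.4, -111: 26.4, -110: 26.8, -109: 25.0, -108: 25.0, -107: 25.0, -106: 25.3, -105: 24.0, -104: 28.4, -103: 34.7, -102: 25.6, -101: 21.6, -100: 20.3, -99: 21.2, -98: 18.0, -97: 14.7, -96: 14.3, -95: 14.7, -94: 13.9, -93: 11.9, -92: 11.7, -91: 14.1, -90: 14.6, -89: 11.9, -88: 10.9, -87: 13.1, -86: 15.0, -85: 12.9, -84: 11.2, -83: 12.3, -82: 14.9, -81: 12.8, -80: 11.0, -79: 11.2, -78: 10.9, -77: 11.0, -76: 11.5, -75: 13.6, -74: 17.1, -73: 18.8, -72: 19.2, -71: 19.6}, ((582.0698852539062, 344.4298095703125), (90.70109558105469, 126.8705062866211), 18.466869354248047))
({-114: 29.3, -113: 12.6, -112: 9.5, -111: 10.1, -110: 9.6, -109: 9.7, -108: 9.4, -107: 10.1, -106: 10.6, -105: 12.9, -104: 14.6, -103: 11.6, -102: 10.7, -101: 11.8, -100: 14.7, -99: 12.8, -98: 11.4, -97: 12.2, -96: 13.4, -95: 12.8, -94: 12.1, -93: 18.8, -92: 29.6, -91: 27.6, -90: 22.9, -89: 22.5, -88: 29.4, -87: 34.4, -86: 23.7, -85: 23.1, -84: 26.6, -83: 37.0, -82: 33.6, -81: 23.1, -80: 23.7, -79: 25.1, -78: 26.0, -77: 25.1, -76: 25.8, -75: 26.2, -74: 26.9, -73: 28.0, -72: 28.6, -71: 28.8}, ((581.9832763671875, 344.4298095703125), (90.90676879882812, 126.66049194335938), 18.24029541015625))
min z in window [ 86.59101501 279.77171963]
```

View pics/w7.png

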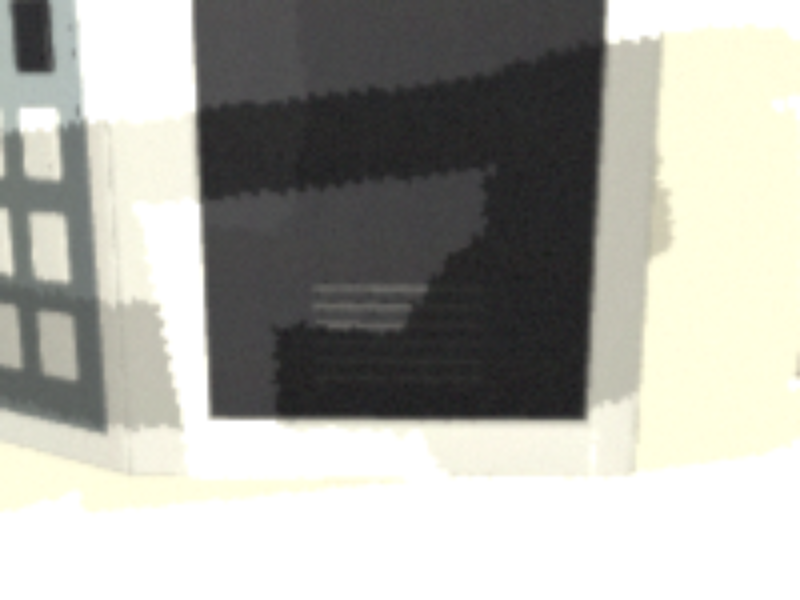

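The shutter is shut: ribs at crop rows 288–378, as before opening, and the plate reaches the frame edge at row 417 with no gap. The arm is clear of everything, so I'm handing in.

```bash
python3 -c "
from rig import order;print(order.sign_off())"
```

```text
the job is handed in; nothing more can be done
None
```

The photometer is loaded and handed in: the shutter was dragged open to its stop, the vial stands upright and fully down in the well, and the shutter is shut again with no gap showing. Readings on the shutter peaked at 13 N pressing down, the job took about 31 s, and I saw no sign of touching the other items, though I did not re-measure them at the end.

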